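# Finish the pyramid of cement tins

### The arm

A 7-joint arm with a two-finger parallel gripper is mounted at the origin on the work surface. World frame = base frame: x ahead of the robot, y to its left, z up, the work surface at z = 0. Lengths are in m, angles in rad, forces in N, time in s.
With the tool pointing down it reaches from about 0.4 to 0.85 m from the base axis. Payload 4.5 kg.
Tool frame: the origin (TCP) lies midway between the tips of the shut fingers; the grasp point (between the pads) lies 19 mm behind it; z points along the fingers, y is the line along which they close (so a half turn about z gives the same grasp; the last joint's range is limited). The gripper opens to 85 mm and grips with 20 to 120 N. Pads are 22 mm wide; open, the fingers measure 114 mm over their backs; the gripper's body (76 mm by 85 mm) begins 54 mm behind the grasp point. The pads swing forward as they close: fully open they stand 13 mm farther back than shut.
Start: joints at [1.315, 0.689, -0.195, 1.565, 0.157, 0.902, -0.215], TCP at [0.179, -0.599, 0.231] pointing down, gripper open.
Joint ranges: [-3.01, 3.01], [-0.46, 2.08], [-1.47, 1.51], [0.13, 2.56], [-1, 4.14], [0.04, 2.09], [-2.66, 2.66]. Speed limits (rad/s): [2.57, 2.57, 3.14, 3.14, 3.14, 3.14, 3.14].

### API

Orientations are given as a unit quaternion [w, x, y, z].
In Python, from bench import ctrl gives the robot as it stands. The module is installed in compiled form; this text tells all that it offers.
- The arm moves only by the tool move_arm, never from a script. Its argument "steps" is a list of rows, each an object with "slide": the shift along the world's x, y, z in units of 25 mm (1.0 is 25 mm), a list of three; "delta_rot": the turn, a rotation vector about the world's x, y, z in units of 5 degrees (1.0 is 5 degrees), a list of three; "jaw": the opening, from 0 (shut) to 1 (fully open). In form: [{"slide": [dx, dy, dz], "delta_rot": [ax, ay, az], "jaw": jaw}, ...]. A call has 1 to 5 rows; each row is the pose to reach, as a shift and turn from the pose commanded when the call began; what a row does not reach only later rows make up. A row lasts 1/12 s, in which the tool goes at most 41.7 mm and 7.16 degrees, less where a joint would pass 70% of its speed; a pose out of reach is approached as far as the arm can. A call with a gripper value outside its range is refused whole. The fingers move at their own pace and stop on an object; "grip_force" is the grip in N (left out, the last holds). Time passes only in rows, so rows that repeat a pose let the fingers close. It gives the time, the measured TCP pose, the force, the opening and the grip force at its end, in the units of the state.
- ctrl.read_state(): the state, without advancing time (a new reading comes with each control period).
- ctrl.camera(name): name is "side" or "top"; returns a dict with "color" (420x560x3 uint8, blue, green, red), "vertical_fov" (degrees; the focal length in pixels is half the picture's height over the tangent of half this angle, whatever the lens; pixels are square), "cx", "cy" (the principal point, pixels), "R" (3x3) and "t" (3): a world point X has camera coordinates R X + t. Camera axes: x right, y down, z forward; pixel columns grow to the right and rows downward; lengths in m; the calibration is good to about 2 mm. A picture is of the moment at which its call begins. There is no depth.
- ctrl.sign_off(): hands the job in; it is judged then, once.
The state is a dict: "time": time; "joints": joint angles; "qvel": joint speeds; "effort": joint torques, N m; "ee_pos": TCP position; "orientation": TCP orientation; "wrist_force": force on the tool from outside, world axes, zero at the start; "wrist_torque": the same for the moment, N m; "gripper_width": finger opening in m; "grip_force": force on a finger pad.
Only numpy, scipy, OpenCV 4.12 (cv2) and the standard library are available. Lean on these libraries where they do the work, as an engineer would, in place of code of your own. Each camera call takes 0.05 s, during which the arm holds its last target. There are 200 camera calls.

### The job

Finish the pyramid of small tins in the plywood tray: lay two of the loose small tins into the two gaps on top of the bottom row, then lay the third in the gap on top of those two, all lying the same way as the bottom row with their ends lined up. Set each tin down gently without dropping it or letting it roll off, do not shift the bottom row, and leave the fat tin and everything else on the table where they are.

Things in the scene. Friction and masses are not known exactly. Their poses are not given: they have to be found in the camera images.
- tray: low open plywood tray fixed to the table, outside 76 mm (its x) by 151 mm (its y); end walls 26 mm high, long side walls 20 mm high, floor 6 mm thick. It holds three tins lying side by side in a row along its y, their cylinders along its x. Origin: centre of its underside; z up.
- base_left: small round tinplate tin of patching cement, a plain silvery cylinder 44 mm in diameter and 56 mm long, 0.12 kg, lying in the tray's bottom row, at the tray's +y end, its centre 28 mm above the table. Origin at its very centre; its own x axis runs along the cylinder.
- base_mid: small round tinplate tin of patching cement, a plain silvery cylinder 44 mm in diameter and 56 mm long, 0.12 kg, lying in the tray's bottom row, in the middle of the tray, its centre 28 mm above the table. Origin at its very centre; its own x axis runs along the cylinder.
- base_right: small round tinplate tin of patching cement, a plain silvery cylinder 44 mm in diameter and 56 mm long, 0.12 kg, lying in the tray's bottom row, at the tray's -y end, its centre 28 mm above the table. Origin at its very centre; its own x axis runs along the cylinder.
- tin_a: small round tinplate tin of patching cement, a plain silvery cylinder 44 mm in diameter and 56 mm long, 0.12 kg, lying on its side loose on the table, centre 22 mm above it. One of three alike to be stacked. Origin at its very centre; its own x axis runs along the cylinder. Can be held by its two flat ends (56 mm apart), which leaves its round sides free to go beside another tin.
- tin_b: small round tinplate tin of patching cement, a plain silvery cylinder 44 mm in diameter and 56 mm long, 0.12 kg, lying on its side loose on the table, centre 22 mm above it. One of three alike to be stacked. Origin at its very centre; its own x axis runs along the cylinder. Can be held by its two flat ends (56 mm apart), which leaves its round sides free to go beside another tin.
- tin_c: small round tinplate tin of patching cement, a plain silvery cylinder 44 mm in diameter and 56 mm long, 0.12 kg, lying on its side loose on the table, centre 22 mm above it. One of three alike to be stacked. Origin at its very centre; its own x axis runs along the cylinder. Can be held by its two flat ends (56 mm apart), which leaves its round sides free to go beside another tin.
- seat_left (a point): where a tin's centre comes to lie in the gap between the middle and the +y tin of the bottom row, 66 mm above the table; axes as the tray's
- seat_right (a point): where a tin's centre comes to lie in the gap between the middle and the -y tin of the bottom row, 66 mm above the table; the two second-row tins then nearly touch (45 mm centre to centre)
- peak (a point): where the last tin's centre comes to lie, in the gap on top of the two second-row tins, 104 mm above the table over the middle of the tray
- fat_tin: larger silvery grease tin, 62 mm in diameter and 62 mm long, lying on its side among the small ones; not part of the stack. Origin at its very centre; its own x axis runs along the cylinder.
- freewheel: rusted bicycle freewheel lying flat, about 64 mm across, 20 mm high; bystander. Origin: centre of its underside
- tyre_lever: flat steel tyre lever, about 180 mm long along its x, 14 mm wide, up to 9 mm high; bystander. Origin: middle of its underside
- pump_nozzle: blue plastic pump nozzle, about 95 mm long along its x, 33 mm high; bystander. Origin: under its block
- stem: chrome handlebar stem lying down, a 120 mm quill along its x and a clamp 78 mm off along its y, 33 mm high; bystander. Origin: under the elbow
- spanner: steel spanner lying flat along its x; bystander
There are look-alikes about, which are no part of the job. Leave any orange or yellow look-alike of the tin_c alone.

How it is judged:
By the outcome, as a careful person would: the job done as asked, in the order asked, and still so for the second after the job is handed in, with the robot touching nothing.
It also fails if it takes over 72 s, if anything falls off the work surface, if the arm or the gripper's body presses on something with over 40 N, if the wrist force passes 120 N, or if a joint passes its speed limit or range.

## Working session

There is one attempt and no reset: what is moved stays moved. The work goes in short steps, Python scripts to look and compute and a tool call to move; the robot and the scene stay as the last step left them, time stands still between calls to the robot, and variables do not carry over. Pictures are saved under pics/ and viewed, at most 10 in all, crops included, and the job is handed in when it is done.

Besides the shell and the picture viewer there is one more tool, called as a command line: name --argument value ..., lists and objects as JSON in quotes. move_arm: Moves the arm, as the interface text tells. Its arguments: {"type":"object","properties":{"steps":{"type":"array"},"grip_force":{"type":"number"}},"required":["steps"]}

```bash
mkdir -p pics; cat > h.py <<'E'
import numpy as np, cv2
from bench import ctrl
def cam(n):
    c=ctrl.camera(n); c['f']=c['color'].shape[0]/2/np.tan(np.radians(c['vertical_fov'])/2); return c
def ray(c,u,v,z):
    R=np.array(c['R']);t=np.array(c['t']);o=-R.T@t
    d=R.T@np.array([(u-c['cx'])/c['f'],(v-c['cy'])/c['f'],1]); return o+d*(z-o[2])/d[2]
def proj(c,X):
    p=np.array(c['R'])@np.array(X)+np.array(c['t']); return c['f']*p[0]/p[2]+c['cx'],c['f']*p[1]/p[2]+c['cy']
E
python3 - <<'E'
from h import *
a=cam('top');b=cam('side')
for n,c in(('top',a),('side',b)):
    cv2.imwrite(f'pics/{n}1.png',c['color']);print(n,c['f'],c['cx'],c['cy'],np.round(c['R'],3).tolist(),-np.array(c['R']).T@c['t'])
print(ctrl.read_state())
E
```

```text
top 527.6057586908086 287.47895468035426 205.9887362380741 [[0.019, -1.0, -0.011], [-0.989, -0.017, -0.15], [0.15, 0.014, -0.989]] [0.37606161 0.0091132  1.2408908 ]
side 446.7562317800676 279.84275646037554 204.66176536970306 [[-0.997, -0.075, -0.022], [-0.027, 0.595, -0.803], [0.073, -0.8, -0.596]] [0.5089062  0.67992397 0.61059622]
{'time': 0.1, 'joints': array([ 1.31480491,  0.68988092, -0.19448396,  1.5662591 ,  0.15727581,
        0.90248932, -0.21514163]), 'qvel': array([-3.57674114e-04, -5.94290418e-04,  1.41734538e-03, -2.99836928e-03,
        7.84071435e-05,  8.94903053e-04,  1.34956157e-04]), 'effort': array([-4.58397641e-03, -5.40609169e+01, -1.27158131e+00, -1.58986473e+01,
        9.35994118e-03,  4.43044439e-03, -1.53117463e-05]), 'ee_pos': array([ 0.17837106, -0.59839313,  0.23057022]), 'orientation': array([-8.05387295e-04,  9.89521056e-01,  1.44386281e-01, -1.81271317e-04]), 'wrist_force': array([-0.2328597 , -1.07907801,  0.89787704]), 'wrist_torque': array([ 0.00517247, -0.03431109, -0.0060207 ]), 'grip_force': 0.0, 'gripper_width': 0.08526711125128286}
```

View pics/top1.png

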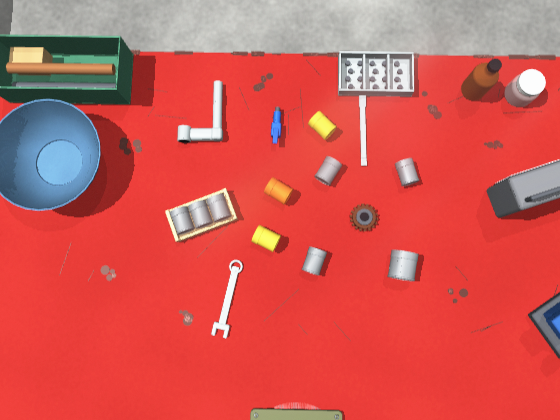

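View pics/side1.png

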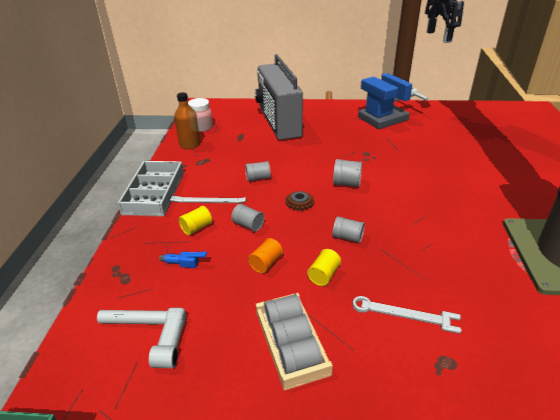

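```bash
cat > fit.py <<'E'
from h import *
from scipy.optimize import minimize
from scipy.spatial.transform import Rotation as Ro
def cyl(x,y,z,th,d=.044,l=.056):
    a=np.linspace(0,2*np.pi,40); P=[]
    for s in(-l/2,l/2): P+= [np.array([s,d/2*np.cos(q),d/2*np.sin(q)]) for q in a]
    return Ro.from_euler('z',th).apply(P)+[x,y,z]
def box(x,y,th,lo,hi):
    P=np.array([[a,b,c] for a in(lo[0],hi[0]) for b in(lo[1],hi[1]) for c in(lo[2],hi[2])]); return Ro.from_euler('z',th).apply(P)+[x,y,0]
def tray(x,y,th):
    L=[box(x,y,th,(-.038,-.0755,0),(.038,.0755,.02))]
    for s in(-1,1):
        L.append(box(x,y,th,(-.038,s*.0725-.003,0),(.038,s*.0725+.003,.026)))
    for s in(-1,0,1):
        L.append(cyl(x-np.sin(th)*s*.045,y+np.cos(th)*s*.045,.028,th))
    return L
def sil(c,parts,S=4):
    m=np.zeros((420*S,560*S),np.uint8)
    for P in parts:
        uv=np.array([proj(c,p) for p in P]);h=cv2.convexHull(((uv+.5)*S*16).astype(np.int32)); cv2.fillConvexPoly(m,h,255,shift=4)
    return cv2.resize(m,(560,420),interpolation=cv2.INTER_AREA)/255.
def notred(c,kind='grey'):
    h=c['color'].astype(int); b,g,r=h[...,0],h[...,1],h[...,2]
    m=(g>0.45*r)&(g>25)
    return m.astype(np.uint8)
def blob(c,X):
    m=notred(c);n,l=cv2.connectedComponents(m,connectivity=4);u,v=proj(c,X)
    w=l[int(v)-2:int(v)+3,int(u)-2:int(u)+3].ravel();w=w[w>0]
    return (l==np.bincount(w).argmax()).astype(float)
def fit(cs,f,x0,X,step=(.006,.006,.12)):
    Ms=[blob(c,X) for c in cs]
    def cost(p): 
        return sum(1-np.minimum(s,M).sum()/np.maximum(s,M).sum() for c,M in zip(cs,Ms) for s in[sil(c,f(p))])
    best=None
    for t in x0:
        sim=[np.array(t)]+[np.array(t)+np.eye(3)[i]*step[i] for i in range(3)]
        r=minimize(cost,t,method='Nelder-Mead',options=dict(initial_simplex=sim,xatol=2e-4,fatol=1e-4,maxiter=70))
        if best is None or r.fun<best.fun: best=r
    return best
E
python3 - <<'E'
from fit import *
cs=[cam('top'),cam('side')]
for n,u,v in(('far',328,170),('farR',406,172),('near',315,261)):
    X=ray(cs[0],u,v,.025)
    r=fit(cs,lambda p:[cyl(p[0],p[1],.022,p[2])],[(X[0],X[1],t) for t in(-.4,.4)],X); print(n,r.x.round(4),r.fun)
X=ray(cs[0],201,215,.03)
r=fit(cs,lambda p:tray(*p),[(X[0],X[1],.3)],X);print('tray',r.x.round(4),r.fun)
I=cs[0]['color'][120:300,150:440];I=cv2.resize(I,None,fx=2.7,fy=2.7,interpolation=cv2.INTER_CUBIC);cv2.imwrite('pics/crop.png',I)
E
```

```text
far [ 0.6479 -0.0661 -0.5412] 0.14297833805996096
farR [ 0.6478 -0.2512  0.2974] 0.15780615304646017
near [ 0.4352 -0.0357 -0.3094] 0.14948647647347202
tray [0.5382 0.2305 0.3869] 0.06198443667823694
```

View pics/crop.png

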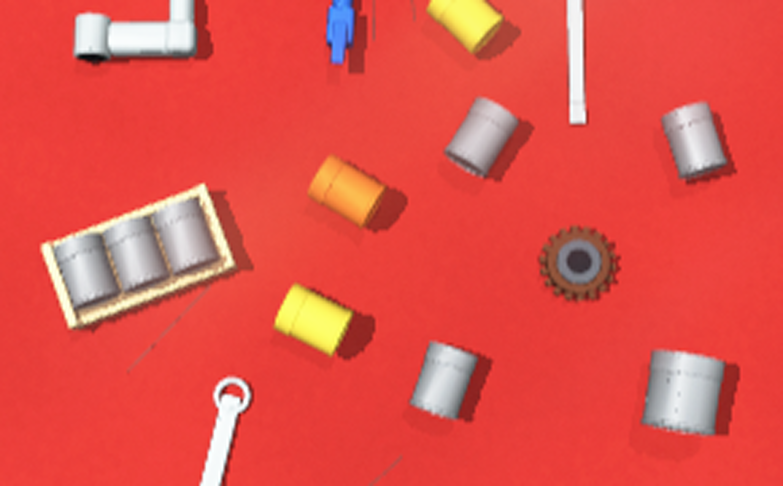

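The crop shows three silvery small tins: (482,137), (694,142), (445,380), which are top pixels (328,170), (406,172), (315,261). They match the base tins. The bigger silver one at (683,392) is the fat tin, and the orange and yellow ones are look-alikes to leave alone. I'll check the fits with an overlay.

```bash
python3 - <<'E'
from fit import *
cs=[cam('top'),cam('side')]
T=[(.6479,-.0661,-.5412),(.6478,-.2512,.2974),(.4352,-.0357,-.3094)]
tr=(.5382,.2305,.3869)
rows=[]
for c in cs:
    S=4;I=cv2.resize(c['color'],None,fx=S,fy=S,interpolation=cv2.INTER_CUBIC);tiles=[]
    def dr(P,col):
        uv=np.array([proj(c,p) for p in P]);cv2.polylines(I,[cv2.convexHull(((uv+.5)*S).astype(np.int32))],True,col,1,cv2.LINE_AA)
    for t in T: dr(cyl(t[0],t[1],.022,t[2]),(0,255,0))
    for P in tray(*tr): dr(P,(255,255,0))
    for t in T+[tr]:
        u,v=proj(c,(t[0],t[1],.025));x,y=int(S*u),int(S*v);k=200 if t is tr else 150
        s=I[max(0,y-k):y+k,max(0,x-k):x+k]
        tiles.append(cv2.resize(s,(200,200) if t is not tr else (200,200)))
    big=cv2.resize(I[int(S*v)-200:int(S*v)+200,int(S*u)-200:int(S*u)+200],(300,300))
    rows.append(np.hstack([np.hstack([cv2.resize(q,(165,300)) if 0 else np.vstack([q,np.zeros((100,200,3),np.uint8)])[:, :] for q in tiles[:2]]),big]) if 0 else np.hstack([cv2.resize(q,(160,160)) for q in tiles[:3]]+[cv2.copyMakeBorder(cv2.resize(big,(300,300)),0,0,0,0,0)[:160*0+300][:300]][:0]))
    rows.append(cv2.copyMakeBorder(big,0,0,0,180,cv2.BORDER_CONSTANT)[:, :480]) 
A=np.hstack([np.vstack(rows[0:2]),np.vstack(rows[2:4])])[:, :800] if 0 else None
L=np.vstack([rows[0],rows[2]]);Rr=np.vstack([rows[1][:, :300],rows[3][:, :300]])
out=np.zeros((600,780,3),np.uint8);out[:320,:480]=L;out[:,480:]=Rr;cv2.imwrite('pics/ov.png',out)
E
```

```text
(no output)
```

View pics/ov.png

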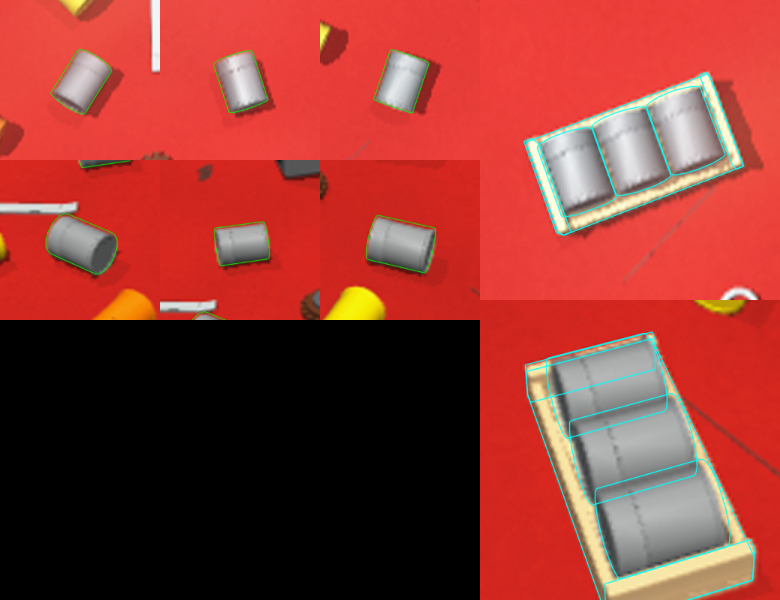

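The fits overlay well in both views: three tins, the tray and the base row. I'll go for the near tin first.

```bash
cat > go.py <<'E'
import sys
from fit import *
def go(x,y,z,th):
    s=ctrl.read_state();q=s['orientation'];R=Ro.from_quat([q[1],q[2],q[3],q[0]])
    Rt=Ro.from_euler('z',th+np.pi/2)*Ro.from_euler('x',np.pi)
    print('slide',((np.array([x,y,z])-s['ee_pos'])/.025).round(2).tolist(),'rot',(np.degrees((Rt*R.inv()).as_rotvec())/5).round(2).tolist(),'t',round(s['time'],2),'p',s['ee_pos'].round(4),'q',s['joints'].round(2),'F',s['wrist_force'].round(1),'w',s['gripper_width'],s['grip_force'])
TR=(.5382,.2305,.3869)
def seat(s): return (TR[0]-np.sin(TR[2])*s*.0225, TR[1]+np.cos(TR[2])*s*.0225)
if __name__=='__main__': go(*map(float,sys.argv[1:]))
E
python3 go.py .4352 -.0357 .12 -.3094
```

```text
slide [10.27, 22.52, -4.44] rot [-0.0, -0.01, 11.13] t 0.3 p [ 0.1785 -0.5987  0.231 ] q [ 1.31  0.69 -0.19  1.57  0.16  0.9  -0.22] F [ 0.9 -0.  -0.3] w 0.08535185054247603 0.0
```

move_arm --steps '[{"slide":[2,1,0],"delta_rot":[0,0,1],"jaw":1},{"slide":[4,2.2,0],"delta_rot":[0,0,2.2],"jaw":1},{"slide":[5.5,4,0],"delta_rot":[0,0,3.5],"jaw":1},{"slide":[6.5,6,0],"delta_rot":[0,0,4.8],"jaw":1},{"slide":[7.5,7.5,0],"delta_rot":[0,0,6],"jaw":1}]'

```text
time: 0.72
ee_pos: [0.332, -0.4614, 0.2313]
orientation: [0.0, 0.917, 0.398, 0.0]
wrist_force: [1.7, 0.6, 0.5]
gripper_width: 0.0858
grip_force: 0.0
```

```bash
python3 go.py .4352 -.0357 .12 -.3094
```

```text
slide [4.13, 17.03, -4.45] rot [0.0, 0.01, 5.07] t 0.72 p [ 0.332  -0.4614  0.2313] q [ 1.06  0.62 -0.33  1.74  0.26  0.82 -0.14] F [1.7 0.6 0.5] w 0.08582380429120397 0.0
```

move_arm --steps '[{"slide":[1,1.4,0],"delta_rot":[0,0,1],"jaw":1},{"slide":[2,2.8,0],"delta_rot":[0,0,2],"jaw":1},{"slide":[3,4.2,0],"delta_rot":[0,0,3],"jaw":1},{"slide":[3.6,5.7,0],"delta_rot":[0,0,4],"jaw":1},{"slide":[4,7.2,0],"delta_rot":[0,0,5],"jaw":1}]'

```text
time: 1.13
ee_pos: [0.4325, -0.2811, 0.2315]
orientation: [0.001, 0.81, 0.587, 0.001]
wrist_force: [-0.0, 1.1, -1.2]
gripper_width: 0.0857
grip_force: 0.0
```

```bash
python3 go.py .4352 -.0357 .12 -.3094
```

```text
slide [0.11, 9.82, -4.46] rot [0.0, 0.03, 0.08] t 1.13 p [ 0.4325 -0.2811  0.2315] q [ 0.77  0.57 -0.44  1.89  0.34  0.76 -0.18] F [-0.   1.1 -1.2] w 0.08569819264657826 0.0
```

move_arm --steps '[{"slide":[0.1,1.5,0],"delta_rot":[0,0,0],"jaw":1},{"slide":[0.1,3,-0.5],"delta_rot":[0,0,0],"jaw":1},{"slide":[0.1,4.5,-1],"delta_rot":[0,0,0],"jaw":1},{"slide":[0.1,6,-1.5],"delta_rot":[0,0,0],"jaw":1},{"slide":[0.1,7.5,-2],"delta_rot":[0,0,0],"jaw":1}]'

```text
time: 1.55
ee_pos: [0.4328, -0.0939, 0.1811]
orientation: [0.0, 0.811, 0.585, 0.0]
wrist_force: [-0.5, -0.1, -1.1]
gripper_width: 0.0851
grip_force: 0.0
```

```bash
python3 go.py .4352 -.0357 .12 -.3094
```

```text
slide [0.09, 2.33, -2.44] rot [-0.0, 0.01, 0.14] t 1.55 p [ 0.4328 -0.0939  0.1811] q [ 0.34  0.56 -0.35  2.14  0.4   0.49 -0.64] F [-0.5 -0.1 -1.1] w 0.08507139971981718 0.0
```

move_arm --steps '[{"slide":[0.1,1.2,-0.8],"delta_rot":[0,0,0.1],"jaw":1},{"slide":[0.1,2.33,-2],"delta_rot":[0,0,0.1],"jaw":1},{"slide":[0.1,2.33,-3],"delta_rot":[0,0,0.1],"jaw":1},{"slide":[0.1,2.33,-4],"delta_rot":[0,0,0.1],"jaw":1},{"slide":[0.1,2.33,-4],"delta_rot":[0,0,0.1],"jaw":1}]'

```text
time: 1.97
ee_pos: [0.4338, -0.036, 0.0782]
orientation: [-0.002, 0.808, 0.59, -0.002]
wrist_force: [-0.1, -0.6, 0.7]
gripper_width: 0.0857
grip_force: 0.0
```

```bash
python3 go.py .4352 -.0357 .005 -.3094; python3 - <<'E'
from fit import *
out=[]
for n in('top','side'):
    c=cam(n);u,v=map(int,proj(c,(.4352,-.0357,.03)));out.append(cv2.resize(c['color'][v-50:v+50,u-50:u+50],(400,400),interpolation=cv2.INTER_CUBIC))
cv2.imwrite('pics/near.png',np.hstack(out))
E
```

```text
slide [0.06, 0.01, -2.93] rot [0.01, -0.07, -0.0] t 1.97 p [ 0.4338 -0.036   0.0782] q [ 0.05  0.76 -0.12  2.24  0.53  0.17 -0.87] F [-0.1 -0.6  0.7] w 0.08566582120069566 0.0
```

View pics/near.png

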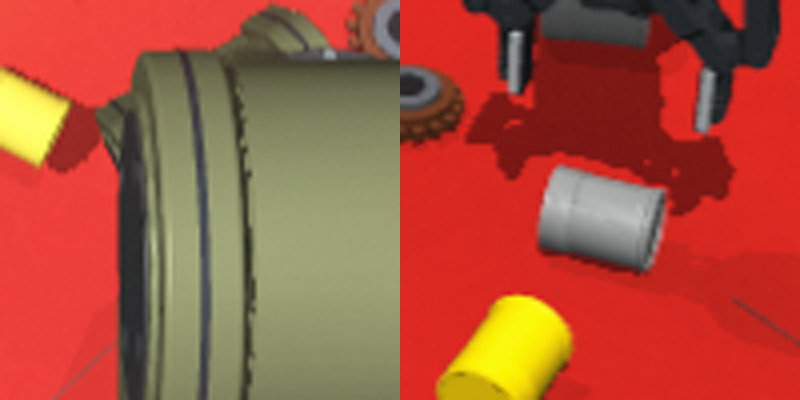

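The side view shows both fingers straddling the tin's ends (515,65 and 705,100, with the tin at 600,220), so I can descend.

move_arm --steps '[{"slide":[0.05,0,-1],"delta_rot":[0,0,0],"jaw":1},{"slide":[0.05,0,-2],"delta_rot":[0,0,0],"jaw":1},{"slide":[0.05,0,-2.6],"delta_rot":[0,0,0],"jaw":1},{"slide":[0.05,0,-2.9],"delta_rot":[0,0,0],"jaw":1},{"slide":[0.05,0,-2.9],"delta_rot":[0,0,0],"jaw":0.8}]' --grip_force 30

```text
time: 2.48
ee_pos: [0.4311, -0.0402, 0.0224]
orientation: [-0.004, 0.808, 0.589, -0.012]
wrist_force: [-0.6, -0.2, -0.7]
gripper_width: 0.0754
grip_force: 0.0
```

```bash
python3 go.py .4352 -.0357 .005 -.3094
```

```text
slide [0.16, 0.18, -0.7] rot [0.08, -0.27, 0.03] t 2.48 p [ 0.4311 -0.0402  0.0224] q [ 0.06  0.89 -0.13  2.25  1.29  0.12 -1.62] F [-0.6 -0.2 -0.7] w 0.07542557934366284 0.0
```

move_arm --steps '[{"slide":[0,0,0],"delta_rot":[0,0,0],"jaw":0.85},{"slide":[0,0,0],"delta_rot":[0,0,0],"jaw":0.85}]'

```text
time: 2.65
ee_pos: [0.4305, -0.0399, 0.0224]
orientation: [-0.005, 0.808, 0.589, -0.012]
wrist_force: [-0.6, 0.7, 1.2]
gripper_width: 0.0725
grip_force: 0.0
```

```bash
python3 go.py .4352 -.0357 .005 -.3094
```

```text
slide [0.19, 0.17, -0.7] rot [0.06, -0.28, 0.03] t 2.65 p [ 0.4305 -0.0399  0.0224] q [ 0.06  0.89 -0.13  2.25  1.28  0.11 -1.61] F [-0.6  0.7  1.2] w 0.07250564780061107 0.0
```

move_arm --steps '[{"slide":[0.1,0.1,-0.2],"delta_rot":[0,-0.15,0],"jaw":0.9},{"slide":[0.2,0.17,-0.4],"delta_rot":[0.06,-0.28,0],"jaw":0.9},{"slide":[0.2,0.17,-0.6],"delta_rot":[0.06,-0.28,0],"jaw":0.9},{"slide":[0.2,0.17,-0.7],"delta_rot":[0.06,-0.28,0],"jaw":0.9},{"slide":[0.2,0.17,-0.7],"delta_rot":[0.06,-0.28,0],"jaw":0.9}]'

```text
time: 3.07
ee_pos: [0.4345, -0.0354, 0.0041]
orientation: [-0.001, 0.808, 0.589, -0.001]
wrist_force: [-0.1, -0.5, 0.5]
gripper_width: 0.0769
grip_force: 0.0
```

```bash
python3 go.py .4352 -.0357 .005 -.3094
```

```text
slide [0.03, -0.01, 0.04] rot [-0.0, -0.03, 0.03] t 3.07 p [ 0.4345 -0.0354  0.0041] q [ 0.13  0.94 -0.25  2.25  1.73  0.2  -2.06] F [-0.1 -0.5  0.5] w 0.07685909426746473 0.0
```

move_arm --steps '[{"slide":[0,0,0],"delta_rot":[0,0,0],"jaw":0.6},{"slide":[0,0,0],"delta_rot":[0,0,0],"jaw":0.5},{"slide":[0,0,0],"delta_rot":[0,0,0],"jaw":0.5},{"slide":[0,0,0],"delta_rot":[0,0,0],"jaw":0.4},{"slide":[0,0,0],"delta_rot":[0,0,0],"jaw":0.4}]'

```text
time: 3.48
ee_pos: [0.4346, -0.0353, 0.0043]
orientation: [0.0, 0.808, 0.589, -0.001]
wrist_force: [-0.2, -0.6, 6.3]
gripper_width: 0.0555
grip_force: 31.3
```

```bash
python3 go.py .4352 -.0357 .12 -.3094
```

```text
slide [0.03, -0.02, 4.63] rot [0.02, -0.02, 0.01] t 3.48 p [ 0.4346 -0.0353  0.0043] q [ 0.13  0.94 -0.24  2.25  1.73  0.2  -2.07] F [-0.2 -0.6  6.3] w 0.05554827065535483 31.26757264137268
```

move_arm --steps '[{"slide":[0,0,0.4],"delta_rot":[0,0,0],"jaw":0.4},{"slide":[0.1,0,1.2],"delta_rot":[0,0,0],"jaw":0.4},{"slide":[0.5,0.1,2.2],"delta_rot":[0,0,0],"jaw":0.4},{"slide":[1,0.3,3.2],"delta_rot":[0,0,0.3],"jaw":0.4},{"slide":[1.5,0.6,4.2],"delta_rot":[0,0,0.6],"jaw":0.4}]' --grip_force 40

```text
time: 3.9
ee_pos: [0.4628, -0.0284, 0.0836]
orientation: [0.002, 0.795, 0.607, -0.004]
wrist_force: [2.1, -0.9, -2.7]
gripper_width: 0.0556
grip_force: 43.1
```

```bash
python3 go.py .5467 .2097 .15 .3869
```

```text
slide [3.36, 9.52, 2.66] rot [0.11, -0.01, 7.48] t 3.9 p [ 0.4628 -0.0284  0.0836] q [ 0.25  0.8  -0.48  2.15  0.95  0.43 -1.27] F [ 2.1 -0.9 -2.7] w 0.05555186097244192 43.05604577064514
```

move_arm --steps '[{"slide":[0.3,0.2,1],"delta_rot":[0.1,0,0.8],"jaw":0.4},{"slide":[0.7,1,2],"delta_rot":[0.1,0,1.8],"jaw":0.4},{"slide":[1.2,2.2,2.6],"delta_rot":[0.1,0,2.8],"jaw":0.4},{"slide":[1.6,3.5,2.6],"delta_rot":[0.1,0,3.8],"jaw":0.4},{"slide":[2,4.8,2.6],"delta_rot":[0.1,0,4.8],"jaw":0.4}]'

```text
time: 4.32
ee_pos: [0.5165, 0.0932, 0.1502]
orientation: [0.001, 0.651, 0.759, 0.004]
wrist_force: [0.6, 0.1, -1.7]
gripper_width: 0.0557
grip_force: 43.1
```

```bash
python3 go.py .5467 .2097 .15 .3869
```

```text
slide [1.21, 4.66, -0.01] rot [-0.06, 0.06, 2.67] t 4.32 p [0.5165 0.0932 0.1502] q [ 0.19  0.78 -0.77  1.93  0.79  0.75 -0.9 ] F [ 0.6  0.1 -1.7] w 0.055736763847416215 43.09038698673248
```

move_arm --steps '[{"slide":[0.4,1.3,0],"delta_rot":[0,0,0.8],"jaw":0.4},{"slide":[0.8,2.7,0],"delta_rot":[0,0,1.7],"jaw":0.4},{"slide":[1.1,4,0],"delta_rot":[-0.06,0.06,2.5],"jaw":0.4},{"slide":[1.21,4.66,-0.4],"delta_rot":[-0.06,0.06,2.67],"jaw":0.4},{"slide":[1.21,4.66,-1.2],"delta_rot":[-0.06,0.06,2.67],"jaw":0.4}]'

```text
time: 4.73
ee_pos: [0.5467, 0.217, 0.1211]
orientation: [-0.001, 0.556, 0.831, 0.004]
wrist_force: [0.7, 0.7, -1.7]
gripper_width: 0.0553
grip_force: 43.1
```

move_arm --steps '[{"slide":[0,0,-0.7],"delta_rot":[0,0,0],"jaw":0.4},{"slide":[0,0,-1.2],"delta_rot":[0,0,0],"jaw":0.4},{"slide":[0,0,-1.4],"delta_rot":[0,0,0],"jaw":0.4},{"slide":[0,0,-1.4],"delta_rot":[0,0,0],"jaw":0.4}]'

```text
time: 5.07
ee_pos: [0.5449, 0.208, 0.0828]
orientation: [-0.001, 0.559, 0.829, -0.002]
wrist_force: [1.4, -1.0, -1.1]
gripper_width: 0.0559
grip_force: 43.1
```

```bash
python3 go.py .5467 .2097 .0483 .3869; python3 - <<'E'
from fit import *
s=ctrl.read_state();p=s['ee_pos'];TR=(.5382,.2305,.3869)
out=[]
for n in('top','side'):
    c=cam(n);S=4;I=cv2.resize(c['color'],None,fx=S,fy=S,interpolation=cv2.INTER_CUBIC)
    for P in [cyl(p[0],p[1],p[2]+.0177,TR[2])]+tray(*TR)[3:]:
        uv=np.array([proj(c,q) for q in P]);cv2.polylines(I,[cv2.convexHull(((uv+.5)*S).astype(np.int32))],True,(0,255,0),1,cv2.LINE_AA)
    u,v=np.array(proj(c,(p[0],p[1],.05)))*S;u,v=int(u),int(v);out.append(I[v-200:v+200,u-200:u+200])
cv2.imwrite('pics/pl1.png',np.hstack(out))
E
```

```text
slide [0.07, 0.07, -1.38] rot [0.03, -0.05, 0.03] t 5.07 p [0.5449 0.208  0.0828] q [-0.03  0.95 -0.75  1.79  0.89  0.79 -0.87] F [ 1.4 -1.  -1.1] w 0.055859725688509096 43.086023926734924
```

View pics/pl1.png

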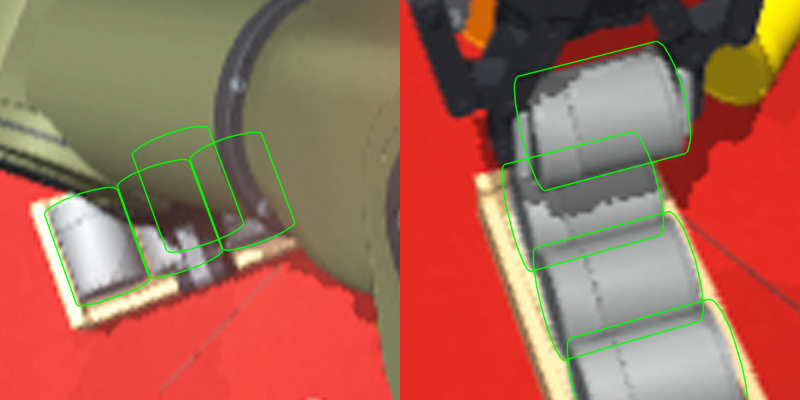

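The held tin at side (610,120) sits about where expected, above the right gap. Lowering it slowly and watching the force.

move_arm --steps '[{"slide":[0.07,0.07,-0.5],"delta_rot":[0.03,-0.05,0],"jaw":0.4},{"slide":[0.07,0.07,-0.9],"delta_rot":[0.03,-0.05,0],"jaw":0.4},{"slide":[0.07,0.07,-1.1],"delta_rot":[0.03,-0.05,0],"jaw":0.4},{"slide":[0.07,0.07,-1.2],"delta_rot":[0.03,-0.05,0],"jaw":0.4},{"slide":[0.07,0.07,-1.2],"delta_rot":[0.03,-0.05,0],"jaw":0.4}]'

```text
time: 5.58
ee_pos: [0.5471, 0.2102, 0.0532]
orientation: [0.0, 0.559, 0.829, 0.001]
wrist_force: [-0.2, -0.3, -0.5]
gripper_width: 0.0557
grip_force: 43.1
```

```bash
python3 go.py .5467 .2097 .0483 .3869; python3 - <<'E'
from fit import *
s=ctrl.read_state();p=s['ee_pos'];TR=(.5382,.2305,.3869)
c=cam('side');S=6;I=cv2.resize(c['color'],None,fx=S,fy=S,interpolation=cv2.INTER_CUBIC)
for P in [cyl(.5467,.2097,.066,TR[2])]+tray(*TR)[3:]:
    uv=np.array([proj(c,q) for q in P]);cv2.polylines(I,[cv2.convexHull(((uv+.5)*S).astype(np.int32))],True,(0,255,0),1,cv2.LINE_AA)
u,v=np.array(proj(c,(.54,.225,.05)))*S;u,v=int(u),int(v);cv2.imwrite('pics/pl2.png',I[v-300:v+300,u-300:u+300])
E
```

```text
slide [-0.02, -0.02, -0.19] rot [-0.01, 0.02, 0.03] t 5.58 p [0.5471 0.2102 0.0532] q [-0.05  0.99 -0.71  1.79  0.95  0.74 -0.91] F [-0.2 -0.3 -0.5] w 0.0557387049022532 43.08593273162842
```

View pics/pl2.png

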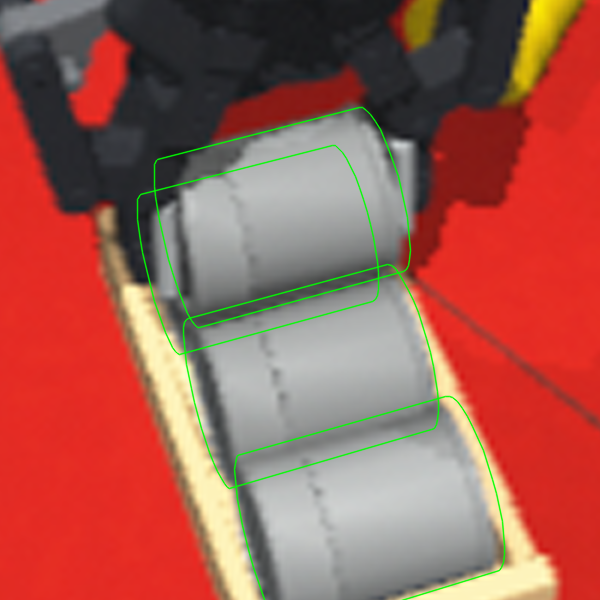

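The held tin is right over the seat, ends in line with the base row (right ends at x≈405, 435, 500 along the same slope). Final lowering.

move_arm --steps '[{"slide":[-0.02,-0.02,-0.06],"delta_rot":[0,0,0],"jaw":0.4},{"slide":[-0.02,-0.02,-0.1],"delta_rot":[0,0,0],"jaw":0.4},{"slide":[-0.02,-0.02,-0.14],"delta_rot":[0,0,0],"jaw":0.4},{"slide":[-0.02,-0.02,-0.14],"delta_rot":[0,0,0],"jaw":0.4}]'

```text
time: 5.97
ee_pos: [0.5471, 0.21, 0.0505]
orientation: [0.001, 0.559, 0.829, 0.002]
wrist_force: [0.1, 0.2, -1.0]
gripper_width: 0.0551
grip_force: 43.1
```

move_arm --steps '[{"slide":[-0.02,-0.02,-0.04],"delta_rot":[0,0,0],"jaw":0.4},{"slide":[-0.02,-0.02,-0.08],"delta_rot":[0,0,0],"jaw":0.4},{"slide":[-0.02,-0.02,-0.08],"delta_rot":[0,0,0],"jaw":0.4}]'

```text
time: 6.22
ee_pos: [0.5464, 0.21, 0.0487]
orientation: [0.0, 0.559, 0.829, 0.002]
wrist_force: [-0.8, 0.1, 1.4]
gripper_width: 0.0559
grip_force: 43.3
```

move_arm --steps '[{"slide":[0,0,-0.03],"delta_rot":[0,0,0],"jaw":0.4},{"slide":[0,0,-0.03],"delta_rot":[0,0,0],"jaw":0.4},{"slide":[0,0,-0.03],"delta_rot":[0,0,0],"jaw":0.4}]'

```text
time: 6.47
ee_pos: [0.5463, 0.2103, 0.0485]
orientation: [0.0, 0.559, 0.829, 0.002]
wrist_force: [-2.1, 0.7, 6.4]
gripper_width: 0.0556
grip_force: 43.9
```

move_arm --steps '[{"slide":[0,0,0.01],"delta_rot":[0,0,0],"jaw":0.64},{"slide":[0,0,0.01],"delta_rot":[0,0,0],"jaw":0.68},{"slide":[0,0,0.01],"delta_rot":[0,0,0],"jaw":0.72},{"slide":[0,0,0.01],"delta_rot":[0,0,0],"jaw":0.8},{"slide":[0,0,0.01],"delta_rot":[0,0,0],"jaw":0.9}]' --grip_force 20

```text
time: 6.88
ee_pos: [0.5467, 0.2092, 0.0478]
orientation: [0.001, 0.559, 0.829, 0.001]
wrist_force: [0.7, 0.4, 0.6]
gripper_width: 0.0763
grip_force: 0.0
```

move_arm --steps '[{"slide":[0,0,0],"delta_rot":[0,0,0],"jaw":1},{"slide":[0,0,0.5],"delta_rot":[0,0,0],"jaw":1},{"slide":[0,0,1.5],"delta_rot":[0,0,0],"jaw":1},{"slide":[0,0,2.8],"delta_rot":[0,0,0],"jaw":1},{"slide":[0,0,4],"delta_rot":[0,0,0],"jaw":1}]'

```text
time: 7.3
ee_pos: [0.5461, 0.2097, 0.1499]
orientation: [0.0, 0.559, 0.829, 0.001]
wrist_force: [-1.0, -0.2, -0.4]
gripper_width: 0.0859
grip_force: 0.0
```

```bash
python3 go.py .6479 -.0661 .15 -.5412
```

```text
slide [4.07, -11.03, 0.01] rot [-0.01, 0.03, -10.61] t 7.3 p [0.5461 0.2097 0.1499] q [ 0.    0.86 -0.82  1.75  0.79  0.89 -0.79] F [-1.  -0.2 -0.4] w 0.08586662526191381 0.0
```

move_arm --steps '[{"slide":[0.5,-1.1,0],"delta_rot":[0,0,-1.2],"jaw":1},{"slide":[1,-2.5,0],"delta_rot":[0,0,-2.5],"jaw":1},{"slide":[1.5,-3.9,0],"delta_rot":[0,0,-3.8],"jaw":1},{"slide":[2,-5.3,0],"delta_rot":[0,0,-5.1],"jaw":1},{"slide":[2.5,-6.7,0],"delta_rot":[0,0,-6.4],"jaw":1}]'

```text
time: 7.72
ee_pos: [0.6095, 0.0404, 0.1492]
orientation: [0.001, 0.768, 0.641, 0.002]
wrist_force: [-0.2, 0.1, -0.4]
gripper_width: 0.0854
grip_force: 0.0
```

```bash
python3 go.py .6479 -.0661 .08 -.5412
```

```text
slide [1.54, -4.26, -2.77] rot [0.0, 0.05, -4.15] t 7.72 p [0.6095 0.0404 0.1492] q [ 0.24  0.85 -0.7   1.67  0.69  0.87 -0.94] F [-0.2  0.1 -0.4] w 0.08535202334973863 0.0
```

move_arm --steps '[{"slide":[0.5,-1.4,0],"delta_rot":[0,0,-1.3],"jaw":1},{"slide":[1,-2.8,0],"delta_rot":[0,0,-2.6],"jaw":1},{"slide":[1.54,-4.26,-0.5],"delta_rot":[0,0.05,-3.9],"jaw":1},{"slide":[1.54,-4.26,-1.5],"delta_rot":[0,0.05,-4.15],"jaw":1},{"slide":[1.54,-4.26,-2.7],"delta_rot":[0,0.05,-4.15],"jaw":1}]'

```text
time: 8.13
ee_pos: [0.6501, -0.0688, 0.0822]
orientation: [0.002, 0.871, 0.491, 0.002]
wrist_force: [0.2, 1.5, -0.4]
gripper_width: 0.0856
grip_force: 0.0
```

```bash
python3 go.py .6479 -.0661 .005 -.5412;  python3 - <<'E'
from fit import *
cs=[cam('top'),cam('side')];TR=(.5382,.2305,.3869);out=[]
for c in cs:
    S=6;I=cv2.resize(c['color'],None,fx=S,fy=S,interpolation=cv2.INTER_CUBIC)
    for P in [cyl(.5467,.2097,.066,TR[2])]+tray(*TR):
        uv=np.array([proj(c,q) for q in P]);cv2.polylines(I,[cv2.convexHull(((uv+.5)*S).astype(np.int32))],True,(0,255,0),1,cv2.LINE_AA)
    u,v=np.array(proj(c,(.54,.225,.05)))*S;u,v=int(u),int(v);k=300;out.append(cv2.resize(I[v-k:v+k,u-k:u+k],(400,400)))
c=cs[1];u,v=map(int,proj(c,(.648,-.066,.03)));out.append(cv2.resize(c['color'][v-50:v+50,u-50:u+50],(200,200)))
J=np.zeros((600,800,3),np.uint8);J[:400]=np.hstack(out[:2]);J[400:,:200]=out[2];cv2.imwrite('pics/pl3.png',J)
E
```

```text
slide [-0.09, 0.11, -3.09] rot [0.03, 0.05, 0.04] t 8.13 p [ 0.6501 -0.0688  0.0822] q [ 0.33  0.97 -0.58  1.57  0.68  0.8  -1.07] F [ 0.2  1.5 -0.4] w 0.08559425137930655 0.0
```

View pics/pl3.png

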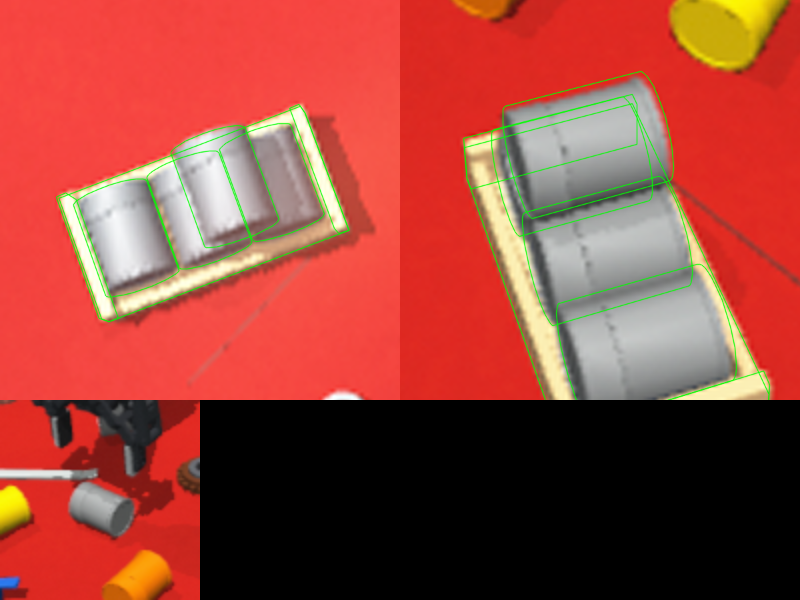

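The first tin is seated within about 1 mm, ends in line and the base row unmoved. The fingers straddle the second tin. Descend and grip.

move_arm --steps '[{"slide":[-0.09,0.11,-0.8],"delta_rot":[0.03,0.05,0],"jaw":1},{"slide":[-0.09,0.11,-1.8],"delta_rot":[0.03,0.05,0],"jaw":0.95},{"slide":[-0.09,0.11,-2.6],"delta_rot":[0.03,0.05,0],"jaw":0.9},{"slide":[-0.09,0.11,-3.05],"delta_rot":[0.03,0.05,0],"jaw":0.9},{"slide":[-0.09,0.11,-3.05],"delta_rot":[0.03,0.05,0],"jaw":0.9}]' --grip_force 30

```text
time: 8.65
ee_pos: [0.6442, -0.0611, 0.0035]
orientation: [-0.003, 0.869, 0.495, -0.003]
wrist_force: [0.3, -0.9, 0.5]
gripper_width: 0.0766
grip_force: 0.0
```

```bash
python3 go.py .6479 -.0661 .005 -.5412
```

```text
slide [0.15, -0.2, 0.06] rot [-0.03, -0.09, -0.07] t 8.65 p [ 0.6442 -0.0611  0.0035] q [ 0.29  1.07 -0.52  1.6   0.75  0.69 -1.13] F [ 0.3 -0.9  0.5] w 0.07663068816270724 0.0
```

move_arm --steps '[{"slide":[0.12,-0.15,0.03],"delta_rot":[0,-0.07,0],"jaw":0.9},{"slide":[0.12,-0.15,0.03],"delta_rot":[0,-0.07,0],"jaw":0.9},{"slide":[0.12,-0.15,0.03],"delta_rot":[0,-0.07,0],"jaw":0.9}]'

```text
time: 8.9
ee_pos: [0.6498, -0.0659, 0.0069]
orientation: [-0.0, 0.869, 0.494, 0.002]
wrist_force: [0.2, 0.1, -0.5]
gripper_width: 0.0765
grip_force: 0.0
```

```bash
python3 go.py .6479 -.0661 .0045 -.5412
```

```text
slide [-0.08, -0.01, -0.1] rot [-0.03, 0.04, -0.04] t 8.9 p [ 0.6498 -0.0659  0.0069] q [ 0.3   1.07 -0.52  1.59  0.75  0.69 -1.13] F [ 0.2  0.1 -0.5] w 0.07652132002042708 0.0
```

move_arm --steps '[{"slide":[-0.06,0,-0.1],"delta_rot":[0,0.04,0],"jaw":0.8},{"slide":[-0.06,0,-0.1],"delta_rot":[0,0.04,0],"jaw":0.6},{"slide":[-0.06,0,-0.1],"delta_rot":[0,0.04,0],"jaw":0.5},{"slide":[-0.06,0,-0.1],"delta_rot":[0,0.04,0],"jaw":0.4},{"slide":[-0.06,0,-0.1],"delta_rot":[0,0.04,0],"jaw":0.4}]'

```text
time: 9.32
ee_pos: [0.6471, -0.0656, 0.0031]
orientation: [-0.001, 0.869, 0.494, -0.0]
wrist_force: [-1.5, -0.3, 5.1]
gripper_width: 0.0554
grip_force: 32.1
```

```bash
python3 go.py .5297 .2513 .17 .3869
```

```text
slide [-4.7, 12.68, 6.68] rot [-0.01, -0.03, 10.58] t 9.32 p [ 0.6471 -0.0656  0.0031] q [ 0.3   1.07 -0.51  1.59  0.75  0.69 -1.13] F [-1.5 -0.3  5.1] w 0.0553686320081771 32.1062833070755
```

move_arm --steps '[{"slide":[0,0,0.4],"delta_rot":[0,0,0],"jaw":0.4},{"slide":[0,0,1.4],"delta_rot":[0,0,0],"jaw":0.4},{"slide":[-0.1,0.2,2.8],"delta_rot":[0,0,0.3],"jaw":0.4},{"slide":[-0.4,0.8,4.3],"delta_rot":[0,0,1],"jaw":0.4},{"slide":[-0.8,1.8,5.5],"delta_rot":[0,0,2],"jaw":0.4}]' --grip_force 40

```text
time: 9.73
ee_pos: [0.6275, -0.0235, 0.1422]
orientation: [-0.0, 0.824, 0.567, -0.001]
wrist_force: [1.3, 0.6, -0.6]
gripper_width: 0.0557
grip_force: 42.8
```

move_arm --steps '[{"slide":[-0.5,1.3,0.8],"delta_rot":[0,0,1.2],"jaw":0.4},{"slide":[-1,2.7,1.2],"delta_rot":[0,0,2.4],"jaw":0.4},{"slide":[-1.5,4.1,1.2],"delta_rot":[0,0,3.6],"jaw":0.4},{"slide":[-2,5.5,1.2],"delta_rot":[0,0,4.8],"jaw":0.4},{"slide":[-2.5,6.9,1.2],"delta_rot":[0,0,6],"jaw":0.4}]'

```text
time: 10.15
ee_pos: [0.5633, 0.1533, 0.1707]
orientation: [-0.001, 0.646, 0.764, -0.001]
wrist_force: [0.3, -0.6, -1.0]
gripper_width: 0.0554
grip_force: 42.8
```

```bash
python3 go.py .5297 .2513 .12 .3869
```

```text
slide [-1.34, 3.92, -2.03] rot [0.01, -0.04, 2.52] t 10.15 p [0.5633 0.1533 0.1707] q [ 0.09  0.82 -0.8   1.73  0.72  0.91 -0.85] F [ 0.3 -0.6 -1. ] w 0.05541805255221376 42.78330087661743
```

move_arm --steps '[{"slide":[-0.45,1.3,0],"delta_rot":[0,0,0.9],"jaw":0.4},{"slide":[-0.9,2.6,-0.3],"delta_rot":[0,0,1.8],"jaw":0.4},{"slide":[-1.25,3.6,-0.8],"delta_rot":[0,-0.04,2.4],"jaw":0.4},{"slide":[-1.34,3.92,-1.5],"delta_rot":[0,-0.04,2.52],"jaw":0.4},{"slide":[-1.34,3.92,-2.2],"delta_rot":[0,-0.04,2.52],"jaw":0.4}]'

```text
time: 10.57
ee_pos: [0.5289, 0.2549, 0.1156]
orientation: [-0.001, 0.557, 0.83, 0.002]
wrist_force: [0.2, -0.6, -1.5]
gripper_width: 0.0558
grip_force: 42.8
```

move_arm --steps '[{"slide":[0,0,0],"delta_rot":[0,0,0],"jaw":0.4},{"slide":[0,0,0],"delta_rot":[0,0,0],"jaw":0.4}]'

```text
time: 10.73
ee_pos: [0.5302, 0.2493, 0.1146]
orientation: [-0.0, 0.56, 0.828, -0.001]
wrist_force: [-0.2, 0.1, -0.5]
gripper_width: 0.0555
grip_force: 42.8
```

```bash
python3 go.py .5297 .2513 .0471 .3869
```

```text
slide [-0.02, 0.08, -2.7] rot [0.02, -0.02, 0.06] t 10.73 p [0.5302 0.2493 0.1146] q [-0.09  0.91 -0.78  1.76  0.84  0.84 -0.9 ] F [-0.2  0.1 -0.5] w 0.05549900674528203 42.82462120056152
```

move_arm --steps '[{"slide":[-0.04,0.13,-0.7],"delta_rot":[0,0,0.05],"jaw":0.4},{"slide":[-0.04,0.13,-1.3],"delta_rot":[0,0,0.05],"jaw":0.4},{"slide":[-0.04,0.13,-1.8],"delta_rot":[0,0,0.05],"jaw":0.4},{"slide":[-0.04,0.13,-2.1],"delta_rot":[0,0,0.05],"jaw":0.4},{"slide":[-0.04,0.13,-2.1],"delta_rot":[0,0,0.05],"jaw":0.4}]'

```text
time: 11.15
ee_pos: [0.5292, 0.2519, 0.0608]
orientation: [-0.0, 0.559, 0.829, -0.002]
wrist_force: [-0.8, 0.0, -0.2]
gripper_width: 0.0559
grip_force: 42.8
```

```bash
python3 go.py .5297 .2513 .0471 .3869; python3 - <<'E'
from fit import *
c=cam('side');s=ctrl.read_state();p=s['ee_pos'];TR=(.5382,.2305,.3869)
S=6;I=cv2.resize(c['color'],None,fx=S,fy=S,interpolation=cv2.INTER_CUBIC)
for P in [cyl(.5467,.2097,.066,TR[2]),cyl(p[0],p[1],p[2]+.0189,TR[2])]+tray(*TR)[3:]:
    uv=np.array([proj(c,q) for q in P]);cv2.polylines(I,[cv2.convexHull(((uv+.5)*S).astype(np.int32))],True,(0,255,0),1,cv2.LINE_AA)
u,v=np.array(proj(c,(.54,.225,.06)))*S;u,v=int(u),int(v);cv2.imwrite('pics/pl4.png',I[v-300:v+300,u-300:u+300])
E
```

```text
slide [0.02, -0.02, -0.55] rot [0.03, -0.03, 0.02] t 11.15 p [0.5292 0.2519 0.0608] q [-0.13  0.98 -0.72  1.79  0.92  0.76 -0.97] F [-0.8  0.  -0.2] w 0.05585746386255886 42.8266167640686
```

View pics/pl4.png

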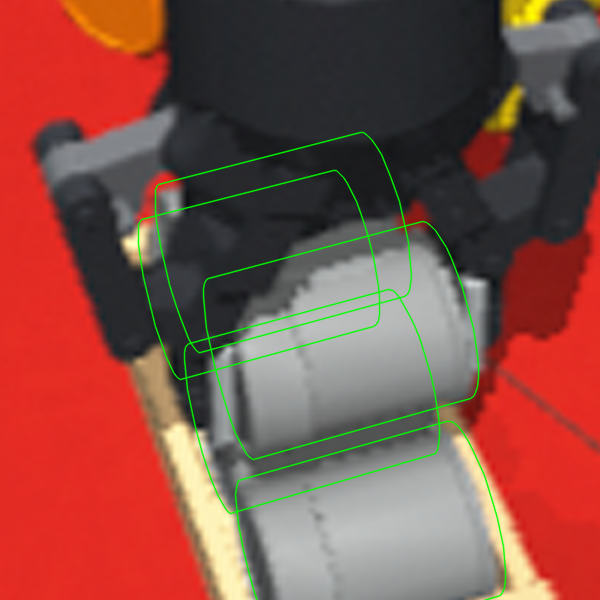

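The held tin matches its predicted outline (lower edge about 255,458 to 475,398), directly above the left gap. Lowering.

move_arm --steps '[{"slide":[0,0,-0.15],"delta_rot":[0.03,-0.03,0],"jaw":0.4},{"slide":[0,0,-0.3],"delta_rot":[0.03,-0.03,0],"jaw":0.4},{"slide":[0,0,-0.4],"delta_rot":[0.03,-0.03,0],"jaw":0.4},{"slide":[0,0,-0.44],"delta_rot":[0.03,-0.03,0],"jaw":0.4},{"slide":[0,0,-0.44],"delta_rot":[0.03,-0.03,0],"jaw":0.4}]'

```text
time: 11.62
ee_pos: [0.5298, 0.2532, 0.0514]
orientation: [0.0, 0.558, 0.83, 0.002]
wrist_force: [0.3, -0.8, -1.6]
gripper_width: 0.0555
grip_force: 42.8
```

```bash
python3 go.py .5297 .2513 .0471 .3869
```

```text
slide [-0.0, -0.08, -0.17] rot [-0.02, 0.03, 0.01] t 11.62 p [0.5298 0.2532 0.0514] q [-0.13  0.99 -0.71  1.79  0.95  0.73 -0.98] F [ 0.3 -0.8 -1.6] w 0.05551565419561368 42.826507687568665
```

move_arm --steps '[{"slide":[0,-0.04,-0.06],"delta_rot":[0,0,0],"jaw":0.4},{"slide":[0,-0.04,-0.12],"delta_rot":[0,0,0],"jaw":0.4},{"slide":[0,-0.04,-0.12],"delta_rot":[0,0,0],"jaw":0.4}]'

```text
time: 11.87
ee_pos: [0.5298, 0.252, 0.0483]
orientation: [0.0, 0.559, 0.829, 0.001]
wrist_force: [-0.1, -0.3, -1.0]
gripper_width: 0.0558
grip_force: 42.8
```

```bash
python3 go.py .5297 .2513 .0471 .3869
```

```text
slide [-0.0, -0.03, -0.05] rot [-0.02, 0.03, 0.01] t 11.87 p [0.5298 0.252  0.0483] q [-0.14  1.   -0.7   1.79  0.95  0.73 -0.99] F [-0.1 -0.3 -1. ] w 0.05581125944723011 42.82623767852783
```

move_arm --steps '[{"slide":[0,-0.02,-0.03],"delta_rot":[0,0,0],"jaw":0.4},{"slide":[0,-0.02,-0.05],"delta_rot":[0,0,0],"jaw":0.4},{"slide":[0,-0.02,-0.05],"delta_rot":[0,0,0],"jaw":0.4}]'

```text
time: 12.12
ee_pos: [0.5298, 0.252, 0.0474]
orientation: [0.0, 0.558, 0.83, 0.002]
wrist_force: [0.0, 0.3, -1.3]
gripper_width: 0.056
grip_force: 43.0
```

move_arm --steps '[{"slide":[0,0,-0.03],"delta_rot":[0,0,0],"jaw":0.4},{"slide":[0,0,-0.04],"delta_rot":[0,0,0],"jaw":0.4},{"slide":[0,0,-0.04],"delta_rot":[0,0,0],"jaw":0.4}]'

```text
time: 12.37
ee_pos: [0.5296, 0.2524, 0.0471]
orientation: [0.0, 0.558, 0.83, 0.002]
wrist_force: [-2.4, -1.0, 5.4]
gripper_width: 0.0559
grip_force: 43.8
```

Contact. Release.

move_arm --steps '[{"slide":[0,0,0.01],"delta_rot":[0,0,0],"jaw":0.64},{"slide":[0,0,0.01],"delta_rot":[0,0,0],"jaw":0.68},{"slide":[0,0,0.01],"delta_rot":[0,0,0],"jaw":0.72},{"slide":[0,0,0.01],"delta_rot":[0,0,0],"jaw":0.8},{"slide":[0,0,0.01],"delta_rot":[0,0,0],"jaw":0.9}]' --grip_force 20

```text
time: 12.78
ee_pos: [0.5299, 0.2516, 0.0464]
orientation: [0.0, 0.558, 0.83, 0.002]
wrist_force: [0.1, 0.6, 0.6]
gripper_width: 0.0764
grip_force: 0.0
```

move_arm --steps '[{"slide":[0,0,0],"delta_rot":[0,0,0],"jaw":1},{"slide":[0,0,0.5],"delta_rot":[0,0,0],"jaw":1},{"slide":[0,0,1.5],"delta_rot":[0,0,0],"jaw":1},{"slide":[0,0,2.8],"delta_rot":[0,0,0],"jaw":1},{"slide":[0,0,4.2],"delta_rot":[0,0,0],"jaw":1}]'

```text
time: 13.2
ee_pos: [0.529, 0.2514, 0.1527]
orientation: [-0.0, 0.558, 0.83, 0.001]
wrist_force: [0.9, 0.5, -0.6]
gripper_width: 0.0852
grip_force: 0.0
```

```bash
python3 go.py .6478 -.2512 .15 .2974
```

```text
slide [4.75, -20.11, -0.11] rot [-0.02, 0.0, -1.02] t 13.2 p [0.529  0.2514 0.1527] q [-0.07  0.86 -0.82  1.74  0.78  0.9  -0.85] F [ 0.9  0.5 -0.6] w 0.0852355924059221 0.0
```

move_arm --steps '[{"slide":[0.4,-1.2,0.2],"delta_rot":[0,0,0],"jaw":1},{"slide":[0.8,-2.7,0.2],"delta_rot":[0,0,0],"jaw":1},{"slide":[1.2,-4.2,0.2],"delta_rot":[0,0,-0.2],"jaw":1},{"slide":[1.6,-5.7,0.2],"delta_rot":[0,0,-0.3],"jaw":1},{"slide":[2,-7.2,0.2],"delta_rot":[0,0,-0.4],"jaw":1}]'

```text
time: 13.62
ee_pos: [0.5801, 0.0701, 0.1577]
orientation: [0.001, 0.573, 0.82, 0.002]
wrist_force: [-0.2, 0.0, 0.4]
gripper_width: 0.0856
grip_force: 0.0
```

move_arm --steps '[{"slide":[0.4,-1.5,0],"delta_rot":[0,0,0],"jaw":1},{"slide":[0.7,-3,0],"delta_rot":[0,0,-0.1],"jaw":1},{"slide":[1.0,-4.5,0],"delta_rot":[0,0,-0.2],"jaw":1},{"slide":[1.4,-6,0],"delta_rot":[0,0,-0.3],"jaw":1},{"slide":[1.8,-7.5,0],"delta_rot":[0,0,-0.4],"jaw":1}]'

```text
time: 14.03
ee_pos: [0.6248, -0.1177, 0.1576]
orientation: [0.001, 0.587, 0.81, 0.002]
wrist_force: [1.6, 0.5, 0.6]
gripper_width: 0.0854
grip_force: 0.0
```

```bash
python3 go.py .6478 -.2512 .08 .2974; python3 - <<'E'
from fit import *
cs=[cam('top'),cam('side')]
TR=(.5382,.2305,.3869)
# refit: tray row + each second-row tin by joint silhouette
M=[blob(c,(.535,.235,.08)) for c in cs]
from scipy.optimize import minimize
def cost(p):
    parts=tray(*TR)+[cyl(p[0],p[1],.066,TR[2]+p[4]),cyl(p[2],p[3],.066,TR[2]+p[5])]
    return sum(1-np.minimum(s,m).sum()/np.maximum(s,m).sum() for c,m in zip(cs,M) for s in[sil(c,parts)])
x0=np.array([.5467,.2097,.5297,.2513,0,0]);print(cost(x0))
r=minimize(cost,x0,method='Nelder-Mead',options=dict(initial_simplex=np.vstack([x0,x0+np.diag([.003]*4+[.05]*2)]),maxiter=150));print(r.x.round(4),r.fun)
T=(.6478,-.2512);
E
```

```text
slide [0.92, -5.34, -3.11] rot [-0.02, 0.03, -0.21] t 14.03 p [ 0.6248 -0.1177  0.1576] q [ 0.55  0.92 -0.85  1.58  0.78  1.01 -0.23] F [1.6 0.5 0.6] w 0.08543774169935259 0.0
0.07799434258067384
[ 0.547   0.2134  0.5313  0.2518 -0.0257 -0.029 ] 0.05609899173979571
```

move_arm --steps '[{"slide":[0.25,-1.5,0],"delta_rot":[0,0,0],"jaw":1},{"slide":[0.5,-3,0],"delta_rot":[0,0,-0.1],"jaw":1},{"slide":[0.8,-4.5,-0.6],"delta_rot":[0,0,-0.2],"jaw":1},{"slide":[0.92,-5.34,-1.6],"delta_rot":[0,0,-0.2],"jaw":1},{"slide":[0.92,-5.34,-2.7],"delta_rot":[0,0,-0.2],"jaw":1}]'

```text
time: 14.55
ee_pos: [0.6485, -0.2582, 0.0896]
orientation: [0.004, 0.598, 0.801, -0.0]
wrist_force: [0.2, -1.7, -1.0]
gripper_width: 0.0857
grip_force: 0.0
```

move_arm --steps '[{"slide":[0,0,0],"delta_rot":[0,0,0],"jaw":1},{"slide":[0,0,0],"delta_rot":[0,0,0],"jaw":1}]'

```text
time: 14.72
ee_pos: [0.6468, -0.248, 0.0886]
orientation: [-0.001, 0.594, 0.805, 0.002]
wrist_force: [1.2, 0.7, -0.1]
gripper_width: 0.0854
grip_force: 0.0
```

```bash
python3 go.py .6478 -.2512 .0045 .2974
```

```text
slide [0.04, -0.13, -3.36] rot [-0.05, 0.0, -0.02] t 14.72 p [ 0.6468 -0.248   0.0886] q [ 0.68  1.07 -0.81  1.42  0.84  1.02 -0.02] F [ 1.2  0.7 -0.1] w 0.08535922831508815 0.0
```

move_arm --steps '[{"slide":[0.04,-0.1,-0.8],"delta_rot":[0,0,0],"jaw":1},{"slide":[0.04,-0.1,-1.7],"delta_rot":[0,0,0],"jaw":1},{"slide":[0.04,-0.1,-2.5],"delta_rot":[0,0,0],"jaw":1},{"slide":[0.04,-0.1,-3.0],"delta_rot":[0,0,0],"jaw":0.9},{"slide":[0.04,-0.1,-3.3],"delta_rot":[0,0,0],"jaw":0.9}]' --grip_force 30

```text
time: 15.13
ee_pos: [0.6494, -0.25, 0.0071]
orientation: [0.0, 0.593, 0.805, 0.002]
wrist_force: [0.7, 0.1, 1.1]
gripper_width: 0.0766
grip_force: 0.0
```

move_arm --steps '[{"slide":[0,0,0],"delta_rot":[0,0,0],"jaw":0.9},{"slide":[0,0,0],"delta_rot":[0,0,0],"jaw":0.9}]'

```text
time: 15.3
ee_pos: [0.6498, -0.251, 0.008]
orientation: [0.001, 0.594, 0.805, 0.002]
wrist_force: [-0.1, 0.6, 0.3]
gripper_width: 0.077
grip_force: 0.0
```

```bash
python3 go.py .6478 -.2512 .0045 .2974
```

```text
slide [-0.08, -0.01, -0.14] rot [-0.03, 0.05, -0.02] t 15.3 p [ 0.6498 -0.251   0.008 ] q [ 0.66  1.17 -0.76  1.43  0.92  0.91 -0.07] F [-0.1  0.6  0.3] w 0.07697704675395649 0.0
```

move_arm --steps '[{"slide":[-0.08,0,-0.1],"delta_rot":[0,0,0],"jaw":0.8},{"slide":[-0.08,0,-0.13],"delta_rot":[0,0,0],"jaw":0.6},{"slide":[-0.08,0,-0.13],"delta_rot":[0,0,0],"jaw":0.5},{"slide":[-0.08,0,-0.13],"delta_rot":[0,0,0],"jaw":0.4},{"slide":[-0.08,0,-0.13],"delta_rot":[0,0,0],"jaw":0.4}]'

```text
time: 15.72
ee_pos: [0.6473, -0.2519, 0.0044]
orientation: [0.001, 0.594, 0.804, 0.002]
wrist_force: [-1.9, 0.7, 6.1]
gripper_width: 0.0557
grip_force: 32.1
```

```bash
python3 go.py .5384 .231 .19 .3869
```

```text
slide [-4.36, 19.32, 7.42] rot [-0.02, 0.04, 1.01] t 15.72 p [ 0.6473 -0.2519  0.0044] q [ 0.66  1.17 -0.75  1.44  0.92  0.91 -0.08] F [-1.9  0.7  6.1] w 0.055719841599891975 32.06450164318085
```

move_arm --steps '[{"slide":[0,0,0.4],"delta_rot":[0,0,0],"jaw":0.4},{"slide":[0,0,1.4],"delta_rot":[0,0,0],"jaw":0.4},{"slide":[0,0.2,2.8],"delta_rot":[0,0,0],"jaw":0.4},{"slide":[-0.2,0.8,4.2],"delta_rot":[0,0,0],"jaw":0.4},{"slide":[-0.4,1.8,5.5],"delta_rot":[0,0,0.1],"jaw":0.4}]' --grip_force 40

```text
time: 16.13
ee_pos: [0.6364, -0.2099, 0.1422]
orientation: [0.001, 0.593, 0.805, 0.001]
wrist_force: [0.7, -0.9, -0.3]
gripper_width: 0.0558
grip_force: 43.0
```

move_arm --steps '[{"slide":[-0.3,1.3,0.8],"delta_rot":[0,0,0.1],"jaw":0.4},{"slide":[-0.6,2.8,1.4],"delta_rot":[0,0,0.2],"jaw":0.4},{"slide":[-0.9,4.2,1.6],"delta_rot":[0,0,0.3],"jaw":0.4},{"slide":[-1.2,5.7,1.6],"delta_rot":[0,0,0.4],"jaw":0.4},{"slide":[-1.5,7.2,1.6],"delta_rot":[0,0,0.5],"jaw":0.4}]'

```text
time: 16.55
ee_pos: [0.5989, -0.0254, 0.1819]
orientation: [0.001, 0.573, 0.82, 0.002]
wrist_force: [0.1, 0.1, -1.4]
gripper_width: 0.0557
grip_force: 43.0
```

```bash
python3 go.py .5384 .231 .17 .3869
```

```text
slide [-2.42, 10.26, -0.47] rot [-0.02, 0.04, 0.41] t 16.55 p [ 0.5989 -0.0254  0.1819] q [ 0.43  0.85 -0.87  1.68  0.76  0.98 -0.37] F [ 0.1  0.1 -1.4] w 0.05574278759297277 42.958558201789856
```

move_arm --steps '[{"slide":[-0.35,1.5,0],"delta_rot":[0,0,0.1],"jaw":0.4},{"slide":[-0.7,3,0],"delta_rot":[0,0,0.2],"jaw":0.4},{"slide":[-1.05,4.5,0],"delta_rot":[0,0,0.3],"jaw":0.4},{"slide":[-1.4,6,0],"delta_rot":[0,0,0.3],"jaw":0.4},{"slide":[-1.7,7.3,0],"delta_rot":[0,0,0.4],"jaw":0.4}]'

```text
time: 16.97
ee_pos: [0.5556, 0.1587, 0.1814]
orientation: [0.0, 0.558, 0.83, 0.002]
wrist_force: [1.3, -0.1, -0.8]
gripper_width: 0.0556
grip_force: 43.0
```

move_arm --steps '[{"slide":[-0.25,1,0],"delta_rot":[0,0,0],"jaw":0.4},{"slide":[-0.5,2,-0.2],"delta_rot":[0,0,0],"jaw":0.4},{"slide":[-0.7,2.8,-0.6],"delta_rot":[0,0,0],"jaw":0.4},{"slide":[-0.7,2.8,-1],"delta_rot":[0,0,0],"jaw":0.4},{"slide":[-0.7,2.8,-1],"delta_rot":[0,0,0],"jaw":0.4}]'

```text
time: 17.38
ee_pos: [0.5377, 0.2263, 0.1544]
orientation: [-0.0, 0.557, 0.83, 0.0]
wrist_force: [0.9, -1.5, -1.2]
gripper_width: 0.0554
grip_force: 43.0
```

```bash
python3 go.py .5384 .231 .0864 .3869
```

```text
slide [0.03, 0.19, -2.72] rot [-0.01, -0.0, -0.02] t 17.38 p [0.5377 0.2263 0.1544] q [-0.03  0.85 -0.83  1.75  0.78  0.9  -0.81] F [ 0.9 -1.5 -1.2] w 0.05544233247889115 42.95563459396362
```

move_arm --steps '[{"slide":[0.03,0.19,-0.7],"delta_rot":[0,0,0],"jaw":0.4},{"slide":[0.03,0.19,-1.4],"delta_rot":[0,0,0],"jaw":0.4},{"slide":[0.03,0.19,-1.9],"delta_rot":[0,0,0],"jaw":0.4},{"slide":[0.03,0.19,-2.1],"delta_rot":[0,0,0],"jaw":0.4},{"slide":[0.03,0.19,-2.1],"delta_rot":[0,0,0],"jaw":0.4}]'

```text
time: 17.8
ee_pos: [0.5398, 0.2288, 0.1022]
orientation: [0.0, 0.559, 0.829, 0.0]
wrist_force: [0.0, -0.0, -0.5]
gripper_width: 0.0555
grip_force: 43.0
```

```bash
python3 go.py .5384 .231 .0864 .3869; python3 - <<'E'
from fit import *
c=cam('side');s=ctrl.read_state();p=s['ee_pos'];TR=(.5382,.2305,.3869)
S=6;I=cv2.resize(c['color'],None,fx=S,fy=S,interpolation=cv2.INTER_CUBIC)
for P in [cyl(.5297,.2513,.066,TR[2]),cyl(p[0],p[1],p[2]+.0176,TR[2])]+tray(*TR)[3:]:
    uv=np.array([proj(c,q) for q in P]);cv2.polylines(I,[cv2.convexHull(((uv+.5)*S).astype(np.int32))],True,(0,255,0),1,cv2.LINE_AA)
u,v=np.array(proj(c,(.54,.225,.07)))*S;u,v=int(u),int(v);cv2.imwrite('pics/pl5.png',I[v-300:v+300,u-300:u+300])
E
```

```text
slide [-0.06, 0.09, -0.63] rot [-0.0, 0.01, 0.03] t 17.8 p [0.5398 0.2288 0.1022] q [-0.06  0.92 -0.77  1.77  0.86  0.82 -0.88] F [ 0.  -0.  -0.5] w 0.05549552707163462 42.98367977142334
```

View pics/pl5.png

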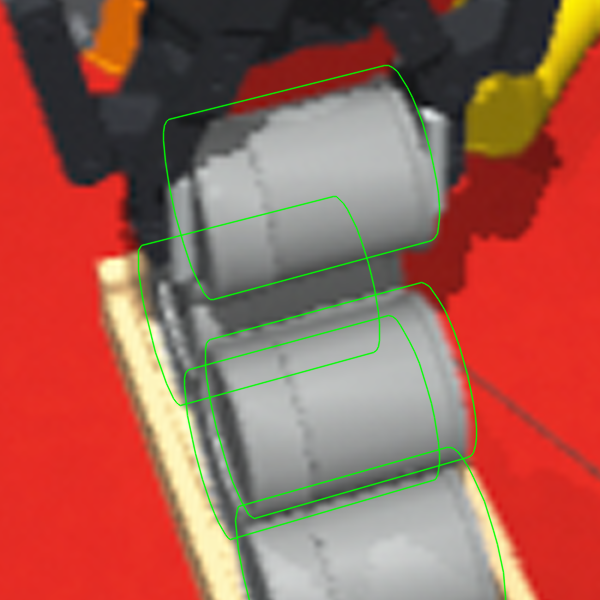

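The second tin is seated at (340,400) within about 1 mm of its outline. The third hangs above the peak gap with its ends in line. Lowering.

move_arm --steps '[{"slide":[-0.05,0.08,-0.15],"delta_rot":[0,0,0],"jaw":0.4},{"slide":[-0.05,0.08,-0.3],"delta_rot":[0,0,0],"jaw":0.4},{"slide":[-0.05,0.08,-0.42],"delta_rot":[0,0,0],"jaw":0.4},{"slide":[-0.05,0.08,-0.48],"delta_rot":[0,0,0],"jaw":0.4},{"slide":[-0.05,0.08,-0.48],"delta_rot":[0,0,0],"jaw":0.4}]'

```text
time: 18.27
ee_pos: [0.5387, 0.2323, 0.091]
orientation: [0.0, 0.558, 0.83, 0.001]
wrist_force: [0.1, -0.2, -0.9]
gripper_width: 0.0554
grip_force: 43.0
```

```bash
python3 go.py .5384 .231 .0864 .3869
```

```text
slide [-0.01, -0.05, -0.18] rot [-0.02, 0.02, 0.01] t 18.27 p [0.5387 0.2323 0.091 ] q [-0.07  0.94 -0.75  1.78  0.88  0.8  -0.9 ] F [ 0.1 -0.2 -0.9] w 0.05535704586716871 42.98441469669342
```

move_arm --steps '[{"slide":[0,-0.04,-0.06],"delta_rot":[0,0,0],"jaw":0.4},{"slide":[0,-0.04,-0.12],"delta_rot":[0,0,0],"jaw":0.4},{"slide":[0,-0.04,-0.12],"delta_rot":[0,0,0],"jaw":0.4}]'

```text
time: 18.52
ee_pos: [0.5388, 0.2313, 0.088]
orientation: [0.0, 0.558, 0.83, 0.001]
wrist_force: [-0.4, -0.7, -1.0]
gripper_width: 0.0554
grip_force: 43.0
```

```bash
python3 go.py .5384 .231 .0864 .3869
```

```text
slide [-0.01, -0.01, -0.07] rot [-0.02, 0.03, 0.01] t 18.52 p [0.5388 0.2313 0.088 ] q [-0.07  0.94 -0.75  1.78  0.89  0.79 -0.9 ] F [-0.4 -0.7 -1. ] w 0.055378000240823726 42.984251976013184
```

move_arm --steps '[{"slide":[0,0,-0.03],"delta_rot":[0,0,0],"jaw":0.4},{"slide":[0,0,-0.05],"delta_rot":[0,0,0],"jaw":0.4},{"slide":[0,0,-0.05],"delta_rot":[0,0,0],"jaw":0.4}]'

```text
time: 18.77
ee_pos: [0.5388, 0.2315, 0.0869]
orientation: [0.0, 0.558, 0.83, 0.002]
wrist_force: [-0.7, 0.1, -1.2]
gripper_width: 0.0561
grip_force: 43.0
```

move_arm --steps '[{"slide":[0,0,-0.02],"delta_rot":[0,0,0],"jaw":0.4},{"slide":[0,0,-0.03],"delta_rot":[0,0,0],"jaw":0.4},{"slide":[0,0,-0.03],"delta_rot":[0,0,0],"jaw":0.4}]'

```text
time: 19.02
ee_pos: [0.5389, 0.2316, 0.0864]
orientation: [0.0, 0.558, 0.83, 0.002]
wrist_force: [-0.5, -0.4, 0.4]
gripper_width: 0.0556
grip_force: 43.1
```

move_arm --steps '[{"slide":[0,0,-0.02],"delta_rot":[0,0,0],"jaw":0.4},{"slide":[0,0,-0.02],"delta_rot":[0,0,0],"jaw":0.4},{"slide":[0,0,-0.02],"delta_rot":[0,0,0],"jaw":0.4}]'

```text
time: 19.27
ee_pos: [0.5389, 0.2316, 0.0863]
orientation: [0.001, 0.558, 0.83, 0.002]
wrist_force: [-0.2, -2.3, 5.8]
gripper_width: 0.0558
grip_force: 43.6
```

Contact at the expected height. Release.

move_arm --steps '[{"slide":[0,0,0.01],"delta_rot":[0,0,0],"jaw":0.64},{"slide":[0,0,0.01],"delta_rot":[0,0,0],"jaw":0.68},{"slide":[0,0,0.01],"delta_rot":[0,0,0],"jaw":0.72},{"slide":[0,0,0.01],"delta_rot":[0,0,0],"jaw":0.8},{"slide":[0,0,0.01],"delta_rot":[0,0,0],"jaw":0.9}]' --grip_force 20

```text
time: 19.68
ee_pos: [0.5387, 0.2316, 0.0858]
orientation: [0.0, 0.558, 0.83, 0.002]
wrist_force: [-0.4, -0.8, 0.2]
gripper_width: 0.0764
grip_force: 0.0
```

move_arm --steps '[{"slide":[0,0,0],"delta_rot":[0,0,0],"jaw":1},{"slide":[0,0,0.5],"delta_rot":[0,0,0],"jaw":1},{"slide":[0,0,1.5],"delta_rot":[0,0,0],"jaw":1},{"slide":[0,0,2.8],"delta_rot":[0,0,0],"jaw":1},{"slide":[0,0,4.2],"delta_rot":[0,0,0],"jaw":1}]'

```text
time: 20.1
ee_pos: [0.538, 0.2313, 0.1922]
orientation: [-0.0, 0.558, 0.83, 0.001]
wrist_force: [0.9, 0.6, -0.4]
gripper_width: 0.0854
grip_force: 0.0
```

move_arm --steps '[{"slide":[0.2,-1.3,0],"delta_rot":[0,0,0],"jaw":1},{"slide":[0.4,-2.8,0],"delta_rot":[0,0,0],"jaw":1},{"slide":[0.6,-4.3,0],"delta_rot":[0,0,0],"jaw":1},{"slide":[0.8,-5.8,0],"delta_rot":[0,0,0],"jaw":1},{"slide":[1,-7.3,0],"delta_rot":[0,0,0],"jaw":1}]'

```text
time: 20.52
ee_pos: [0.5639, 0.0474, 0.1921]
orientation: [0.001, 0.558, 0.83, 0.002]
wrist_force: [-0.2, -0.0, -0.8]
gripper_width: 0.0857
grip_force: 0.0
```

move_arm --steps '[{"slide":[0.2,-1.3,0],"delta_rot":[0,0,0],"jaw":1},{"slide":[0.4,-2.8,0],"delta_rot":[0,0,0],"jaw":1},{"slide":[0.5,-3.5,0],"delta_rot":[0,0,0],"jaw":1},{"slide":[0.5,-3.5,0],"delta_rot":[0,0,0],"jaw":1}]'

```text
time: 20.85
ee_pos: [0.5766, -0.0455, 0.1909]
orientation: [0.001, 0.562, 0.827, -0.0]
wrist_force: [-0.1, -1.1, -0.9]
gripper_width: 0.0858
grip_force: 0.0
```

```bash
python3 - <<'E'
from fit import *
TR=(.5382,.2305,.3869)
for n in('top','side'):
    c=cam(n);m=blob(c,(.5382,.2305,.12))
    base=tray(*TR)
    two=base+[cyl(.5467,.2097,.066,TR[2]),cyl(.5297,.2513,.066,TR[2])]
    for k,parts in(('base',base),('two',two),('full',two+[cyl(.5382,.2305,.104,TR[2])])):
        s=sil(c,parts);print(n,k,round(np.minimum(s,m).sum()/np.maximum(s,m).sum(),3))
print(ctrl.read_state()['ee_pos'],ctrl.read_state()['time'])
E
```

```text
top base 0.902
top two 0.929
top full 0.962
side base 0.854
side two 0.926
side full 0.953
[ 0.57634512 -0.03875932  0.19169207] 20.95
```

The stack's outline matches the full pyramid in both cameras (overlap 0.96 and 0.95), so I'm handing in.

```bash
python3 -c "from bench import ctrl; print(ctrl.sign_off())"
```

```text
the job is handed in; nothing more can be done
None
```

The pyramid is finished and handed in at about 21 s of the 72 s allowed: two small tins sit in the bottom-row gaps and the third on top, all lined up within about 1–2 mm as far as the cameras show; I did not re-image the fat tin and other items at the end, but nothing in the moves came near them.

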